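# Lower the telescoping bench lamp by one hole

## Task

Lower the bench lamp to the next hole of its stand: squeeze in the sprung button on the lamp's outer tube, slide the tube down and let the button spring back out as the latch pin clicks into the very next hole below, no further. Go gently: never force the tube against a latched pin. Leave the phone, screw tin, flux bottle and cutter where they are, and let go of the lamp.

Things in the scene. Friction and masses are not known exactly. Their poses are not given: they have to be found in the camera images.
- lamp_stand: Fixed lamp stand: dark steel base plate 110x100x12 mm and an upright square inner tube (20 mm, top hidden in the outer tube, 165 mm above the origin) with a perforated steel strip. Origin: centre of the base's underside, on a 3 mm work mat; z up along the tube, the button side is -x, the lamp arm points to +y. The strip's height differs from stand to stand by some millimetres and is not measured; the holes (7.6 mm high, pin 6 mm) show below the outer tube
- lamp_tube (a joint): How far the grey square outer tube (34x34 mm, 110 mm long, black cap 36x36 mm, closed flat top) has slid down the inner tube, m. About 0 at the start, latched in its upper hole; the next hole below is reached somewhere between 0.027 and 0.046, the one after it 0.030 further. It stays where it is left (about 7 N of friction, it weighs 0.3 to 0.5 kg), so when unlatched about 3 to 5 N of push moves it down. A pin in a hole stops it rigidly
- lamp_button (a joint): How far the sprung button is pressed in, m: 0 fully out (pin in a hole), 0.006 fully pressed. At 0.004 or more the pin is clear of the hole; between holes, let go, the pin rides on the strip and the button stands at about 0.004, and it springs back to 0 when the pin clicks into a hole. Takes 4 N to start and about 8 N fully in
- button_axis (a point): Point on the axis of the outer tube at the height of the button's middle, 28 mm below the cap's top; it moves with the tube. Its x axis points from the button through the tube: the unpressed button's face (18 mm wide, 24 mm high, black, ribbed) lies at x = -26 mm, the tube's flat back face at x = +17 mm. The tube's flat sides go on for 82 mm below this point, to a foot rim 1 to 2 mm proud; lamp arm and lamp head lie to +y
- cap_top (a point): Centre of the flat top of the black cap (36x36 mm); moves down with the tube
- lamp_head (a point): Underside centre of the grey round lamp head (72 mm across, 18 mm high) on its arm, 112 mm to the +y side of the tube's axis; moves with the tube
- phone: Loose black phone 148x72x9 mm lying under the lamp head; origin at the centre of its underside. Leave alone
- screw_tin: Loose grey round tin, 54 mm across, 14 mm high; origin at the centre of its underside. Leave alone
- flux_bottle: Loose small white bottle with a needle tip, 33 mm across, 110 mm high; origin at the centre of its underside. Leave alone
- flush_cutter: Loose cutter with red handles, 55x116x12 mm; origin at the centre of its underside. Leave alone

How it is judged:
On the way, in this order (a step that is already met when the one before it is completed fails the run):
1. the button is pressed in until the pin is clear of the upper hole (value of joint lamp_button above 0.004 m), for 0.1 s.
2. the tube has slid down and the button has sprung out in the next hole (value of joint lamp_tube between 0.024 and 0.048 m and value of joint lamp_button below 0.0015 m), for 0.2 s.
At the end, for the whole second after the job is handed in: The outer tube is latched in the next hole below (slid down between 24 and 48 mm), the button sprung out to within 1.5 mm, the tube at rest (all of step 2 and velocity of joint lamp_tube between -0.005 and 0.005 m/s); the robot touches nothing.
It fails at once if the latch pin is loaded with more than 35 N (the tube forced against it) (contact force between lamp_button and strip above 35 N or contact force between lamp_button and lamp_stand above 35 N).
It fails at once if the tube goes past the next hole (slides down more than 52 mm) (value of joint lamp_tube above 0.052 m).
It fails at once if the phone, screw tin, flux bottle or cutter is moved more than 15 mm (distance of any of phone, screw_tin, flux_bottle, flush_cutter from where it was at the start of the episode above 0.015 m).
It also fails if it takes over 42 s, if anything falls off the work surface, if the arm or the gripper's body presses on something with over 40 N, if the wrist force passes 120 N, or if a joint passes its speed limit or range.

## Robot

A 6-joint arm with a two-finger parallel gripper is mounted at the origin on a cart in front of the work surface, level with it; the furniture and walls round the work are solid. World frame = base frame: x ahead of the robot, y to its left, z up, the work surface at z = 0. Lengths are in m, angles in rad, forces in N, time in s.
With the tool pointing down it reaches from about 0.375 to 0.975 m from the base axis. Payload 3.8 kg.
Tool frame: the origin (TCP) lies midway between the tips of the shut fingers; the grasp point (between the pads) lies 19 mm behind it; y points along the fingers, x is the direction in which the jaws open and shut, and the axes are right-handed (so a half turn about y gives the same grasp; the last joint's range is limited). The gripper opens to 88 mm and grips with 3 to 60 N. Pads are 18 mm wide; open, the fingers measure 123 mm over their backs; the gripper's body (75 mm by 187 mm) begins 45 mm behind the grasp point.
Start: joints at [1.133, 0.264, 1.604, -0, 1.274, -0.037], TCP at [0.263, 0.622, 0.239] pointing down, gripper open.
Joint ranges: [-2.63, 2.63], [-0.94, 2.18], [0.31, 2.57], [-1.31, 4.45], [0, 2.66], [-2.55, 2.55]. Speed limits (rad/s): [2.57, 2.57, 3.14, 3.14, 3.14, 3.14].

## Interface

Orientations are given as a unit quaternion [x, y, z, w].
In Python, from station import env, solver, get_obs, viewer, finder gives the robot as it stands. Calls block until the motion is done:
- env.movep(position, orientation): joint-space move of the TCP to a pose.
- env.movel(position, rotation=None, rate=0.15): straight line of the TCP; rotation=None keeps the orientation; rate is the mean speed in m/s.
- env.move_joints(angles): joint-space move.
- env.grip(opening, squeeze=None): opening from 0.0 (shut) to 1.0 (fully open); squeeze is the grip in N (None keeps the last); returns when the fingers have stopped.
- env.pause(seconds).
- solver.ik(position, orientation): joint angles nearest the present ones, or None.
- get_obs(): the state.
- viewer.get_image(name): name is "scene" or "top"; returns a dict with "image" (384x512x3 uint8, red, green, blue), "fov_y" (degrees; the focal length in pixels is half the picture's height over the tangent of half this angle, whatever the lens; pixels are square), "cx", "cy" (the principal point, pixels), "k1" (the pictures are not rectified: a ray, as slopes to the right and down, at radius r is drawn at 1 + k1 r^2 times it, then the intrinsics apply), "world_from_camera" (4x4, takes a point from camera to world coordinates). Camera axes: x right, y down, z forward; pixel columns grow to the right and rows downward; lengths in m; the calibration is good to about 2 mm. A picture is of the moment at which its call begins. There is no depth.
A pose or a line that the arm cannot do raises env.MotionError and nothing moves.
- env.close_job(): hands the job in, once; it reports no verdict.
Trained networks look in the newest picture that a camera, given by its name, has taken for a name from the list of things; names that differ only in an ending like _2 or _b are one class to them, and where a whole thing is asked for, a point or a joint stands for the part that bears it (a point fixed in the world has none). Each returns a list of dicts, best first, with "p" (0 to 1); they miss things now and then, are a little off and sometimes report something else, mostly with a low value. They report only what shows in the picture. A call takes as long as a camera call.
- finder.search_frame(query, camera): "location" ([column, row] in pixels, amid what is visible of it).
- finder.cut_out(query, camera): "pixels" (384x512 bool, what is visible of it) and "location" ([column, row] in pixels, amid what is visible of it).
The state is a dict: "time_s": time; "qpos": joint angles; "joint_velocities": joint speeds; "joint_efforts": joint torques, N m; "eef_pos": TCP position; "orientation": TCP orientation; "contact_force": force on the tool from outside, world axes, zero at the start; "moment": the same for the moment, N m; "finger_gap": opening from 0.0 (shut) to 1.0 (fully open).
Only numpy, scipy, OpenCV 4.12 (cv2) and the standard library are available. Lean on these libraries where they do the work, as an engineer would, in place of code of your own. Each camera call takes 0.05 s, during which the arm holds its last target.

## Working session

There is one attempt and no reset: what is moved stays moved. The work goes in short steps, each a Python script; the robot and the scene stay as the last script left them, time stands still between calls to the robot, and variables do not carry over. Pictures are saved under pics/ and viewed, and the job is handed in when it is done.

```bash
ls; mkdir -p pics
cat > h.py <<'E'
from station import env, solver, get_obs, viewer, finder
import numpy as np, cv2
def K(d):
    f=192/np.tan(np.radians(d["fov_y"])/2); return f,d["cx"],d["cy"],d["k1"],np.array(d["world_from_camera"])
def proj(d,P):
    f,cx,cy,k1,T=K(d); p=np.linalg.inv(T)@np.append(P,1); s=p[:2]/p[2]; s=s*(1+k1*(s@s)); return s*f+[cx,cy]
def ray(d,px):
    f,cx,cy,k1,T=K(d); u=(np.array(px,float)-[cx,cy])/f; s=u.copy()
    for _ in range(20): s=u/(1+k1*(s@s))
    v=T[:3,:3]@np.append(s,1); return T[:3,3],v/np.linalg.norm(v)
def save(d,n,s=1.5): cv2.imwrite(f"pics/{n}.png",cv2.resize(cv2.cvtColor(d["image"],cv2.COLOR_RGB2BGR),None,fx=s,fy=s,interpolation=cv2.INTER_CUBIC))
def tri(r):
    A=sum(np.eye(3)-np.outer(v,v) for o,v in r); b=sum((np.eye(3)-np.outer(v,v))@o for o,v in r); return np.linalg.solve(A,b)
def atz(r,z): o,v=r; return o+v*(z-o[2])/v[2]
E
python3 - <<'E'
from h import *
import pickle
D={}
for c in("scene","top"):
    d=viewer.get_image(c);D[c]=d;save(d,c+"0");print(c,d["fov_y"],d["cx"],d["cy"],d["k1"],np.round(d["world_from_camera"],3).tolist())
    for q in("cap_top","lamp_button","lamp_head","button_axis","lamp_stand","phone","flux_bottle","flush_cutter","screw_tin"):
        print(q,[(np.round(x["location"],1).tolist(),round(x["p"],2)) for x in finder.search_frame(q,c)[:2]])
pickle.dump(D,open("D0.pkl","wb"))
o=get_obs();print(o["time_s"],o["eef_pos"],o["orientation"],o["contact_force"],o["finger_gap"])
E
```

```text
pics
scene 48.37246029420588 261.11139096316526 190.31652775825012 -0.08008205677438948 [[0.488, -0.569, 0.662, -0.211], [-0.873, -0.315, 0.372, -0.375], [-0.003, -0.76, -0.65, 0.892], [0.0, 0.0, 0.0, 1.0]]
cap_top [([259.3, 192.7], 0.6), ([264.2, 203.5], 0.52)]
lamp_button [([264.3, 186.2], 0.58)]
lamp_head [([262.8, 189.8], 0.9)]
button_axis [([259.2, 191.0], 0.77)]
lamp_stand [([259.2, 203.5], 0.63)]
phone [([226.8, 231.3], 0.6)]
flux_bottle [([205.7, 172.9], 0.62), ([259.9, 192.4], 0.2)]
flush_cutter [([257.4, 192.1], 0.68), ([166.4, 203.7], 0.66)]
screw_tin [([359.5, 314.8], 0.8)]
top 52.06652535972072 254.04646188991043 193.96933632466482 -0.057936240393484974 [[0.017, -0.985, 0.173, 0.376], [-0.999, -0.022, -0.029, 0.062], [0.032, -0.173, -0.984, 1.17], [0.0, 0.0, 0.0, 1.0]]
cap_top [([223.7, 212.0], 0.85)]
lamp_button []
lamp_head [([221.4, 208.7], 0.58)]
button_axis [([220.6, 212.0], 0.8), ([161.9, 167.6], 0.34)]
lamp_stand [([248.7, 215.8], 0.65)]
phone [([221.1, 232.0], 0.66)]
flux_bottle [([159.0, 168.3], 0.51), ([149.2, 220.0], 0.26)]
flush_cutter [([149.7, 219.6], 0.64)]
screw_tin [([363.6, 256.5], 0.59)]
1.0 [0.2633367  0.62151386 0.23873717] [-0.58951037 -0.39047271  0.39044762  0.58954155] [-0.14869442 -0.83795892 -0.3056417 ] 0.9981739597914265
```

View pics/scene0.png

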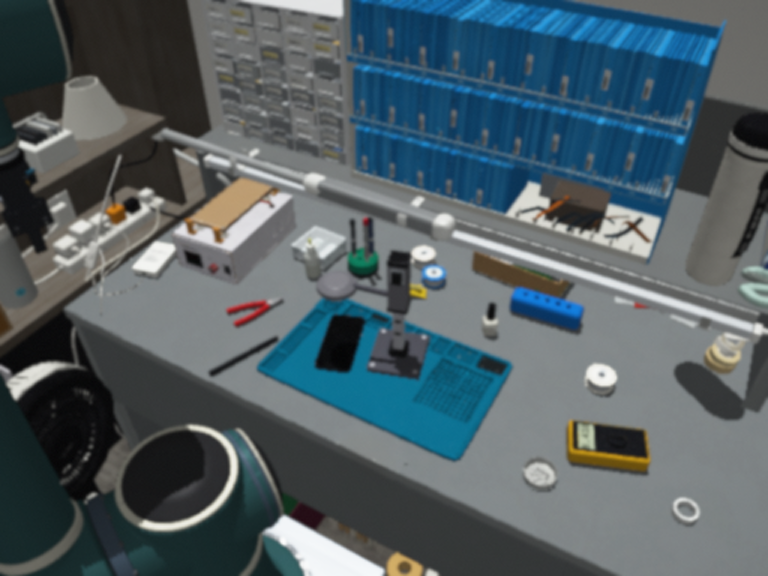

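View pics/top0.png

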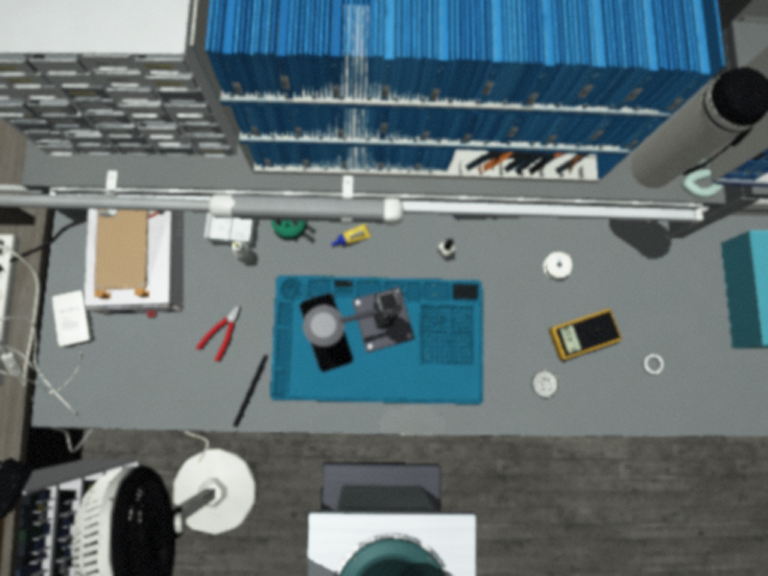

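The scene view shows the lamp tube near (400,280)/1.5, the head at (337,287)/1.5, and the button as a pale patch on the robot-facing side of the tube. In the top view the cap is at about (388,300)/1.5 and the head at (323,325)/1.5. I'll zoom in for detail.

Run:
```python
from h import *
import pickle
D=pickle.load(open("D0.pkl","rb"))
for c,(x,y) in(("scene",(195,150)),("top",(190,175))):
    d=D[c];im=d["image"][y:y+110,x:x+110][:,:,::-1]
    cv2.imwrite(f"pics/z_{c}.png",cv2.resize(im,None,fx=5,fy=5,interpolation=cv2.INTER_CUBIC))
for c in("scene","top"):
    d=viewer.get_image(c); 
    for q in("lamp_head","lamp_tube","lamp_button","lamp_stand","cap_top"):
        for r in finder.cut_out(q,c)[:2]:
            ys,xs=np.where(r["pixels"]); print(c,q,round(r["p"],2),np.round(r["location"],1),xs.min(),xs.max(),ys.min(),ys.max(),len(xs))
```

```text
scene lamp_head 0.92 [260.3 190.3] 212 274 167 209 1103
scene lamp_tube 0.97 [262.2 194.2] 211 274 167 210 1184
scene lamp_button 0.64 [266.7 186.7] 261 267 181 190 60
scene lamp_stand 0.62 [261.  204.4] 212 286 167 253 2186
scene cap_top 0.62 [257.8 192.2] 211 274 167 209 1174
top lamp_head 0.7 [223.1 210.3] 203 266 193 230 962
top lamp_tube 0.67 [225.1 212.7] 202 267 192 230 999
top lamp_tube 0.37 [249.  212.2] 202 276 191 233 1977
top lamp_stand 0.57 [248.  217.1] 202 275 191 233 1869
top cap_top 0.9 [227.  210.9] 202 267 193 230 1028
top cap_top 0.67 [151.6 220.9] 131 159 204 239 247
```

```bash
sleep 1; ls pics
```

```text
scene0.png
top0.png
z_scene.png
z_top.png
```

View pics/z_scene.png

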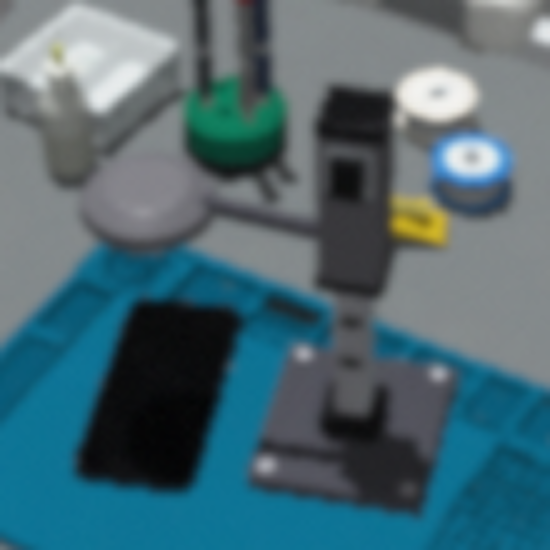

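View pics/z_top.png

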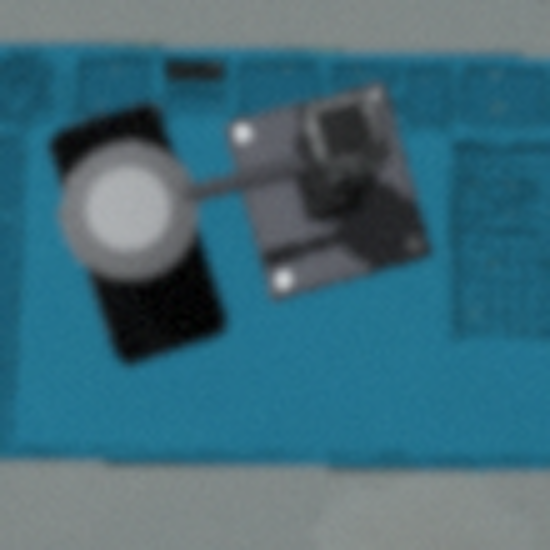

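```bash
cat > fit.py <<'E'
from h import *
import pickle
from scipy.optimize import least_squares
D=pickle.load(open("D0.pkl","rb"))
zt=lambda u,v:(190+u/5-.4,175+v/5-.4); zs=lambda u,v:(195+u/5-.4,150+v/5-.4)
# local: +x away from button. top image: left=+y, up=+x
obs=[]
def add(c,px,loc,cap): obs.append((c,np.array(px),np.array(loc),cap))
for p,l in zip([(228,127),(380,83),(432,250),(272,300)],[(.055,.05),(.055,-.05),(-.055,-.05),(-.055,.05)]): add("top",zt(*p),[*l,.015],0)
for p,l in zip([(303,350),(457,372),(420,510),(250,482)],[(.055,.05),(.055,-.05),(-.055,-.05),(-.055,.05)]): add("scene",zs(*p),[*l,.015],0)
for p,l in zip([(333,87),(392,94),(387,130),(318,121)],[(.018,.018),(.018,-.018),(-.018,-.018),(-.018,.018)]): add("scene",zs(*p),[*l,0],1)
add("scene",zs(347,180),[-.026,0,-.028],1)
add("top",zt(127,208),[0,.112,np.nan],2); add("scene",zs(147,197),[0,.112,np.nan],2)
def loc2w(p,l,cap):
    x,y,a,z,zh=p; c,s=np.cos(a),np.sin(a)
    zz=l[2] if cap==0 else (z+l[2] if cap==1 else zh)
    return np.array([x+c*l[0]-s*l[1],y+s*l[0]+c*l[1],zz])
def res(p): return np.concatenate([proj(D[c],loc2w(p,l,k))-px for c,px,l,k in obs])
if __name__=="__main__":
    r=least_squares(res,[.5,.08,.28,.22,.15],loss="soft_l1")
    print(np.round(r.x,4)); print(np.round(res(r.x).reshape(-1,2),1).tolist())
    p=r.x
    for c in D:
        d=D[c]; im=cv2.resize(cv2.cvtColor(d["image"],cv2.COLOR_RGB2BGR),None,fx=5,fy=5,interpolation=cv2.INTER_CUBIC)
        def dr(ls,cap,col):
            q=[proj(d,loc2w(p,np.array(l,float),cap)) for l in ls]; cv2.polylines(im,[np.int32([(np.array(v)+.4)*5 for v in q])],True,col,1)
        sq=lambda h,z:[(h,h,z),(h,-h,z),(-h,-h,z),(-h,h,z)]
        dr([(.055,.05,.015),(.055,-.05,.015),(-.055,-.05,.015),(-.055,.05,.015)],0,(0,255,0))
        dr(sq(.018,0),1,(0,0,255)); dr(sq(.017,-.11),1,(0,255,255))
        dr([(-.026,.009,-.016),(-.026,-.009,-.016),(-.026,-.009,-.04),(-.026,.009,-.04)],1,(255,0,255))
        x,y=(195,150) if c=="scene" else (190,175)
        cv2.imwrite(f"pics/f_{c}.png",im[y*5:y*5+550,x*5:x*5+550])
E
python3 fit.py
```

```text
[0.5233 0.0229 0.2839 0.2408 0.1615]
[[-0.8, -0.6], [1.2, -0.4], [0.8, 1.6], [0.0, 0.5], [-2.1, -1.6], [0.7, -0.7], [0.8, -0.2], [-1.0, -0.7], [-0.5, -1.4], [1.7, -0.9], [-0.3, 0.7], [-0.8, 0.5], [-0.2, 0.5], [0.6, 0.6], [0.6, -0.2]]
```

```bash
sleep 4; python3 -c "
import cv2,numpy as np
cv2.imwrite('pics/f2.png',cv2.resize(np.hstack([cv2.imread('pics/f_scene.png')[50:530,150:500],cv2.imread('pics/f_top.png')[50:530,150:500]]),None,fx=1.1,fy=1.1))"
```

```text
(no output)
```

View pics/f2.png

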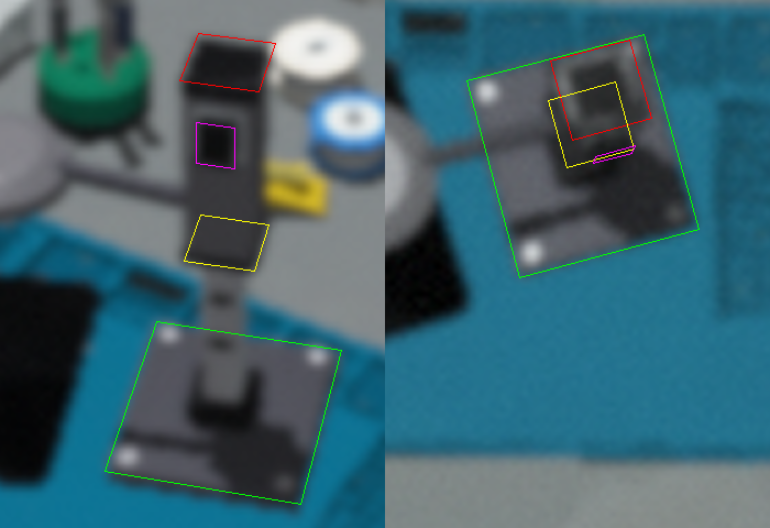

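Run:
```python
from h import *
import pickle
D=pickle.load(open("D0.pkl","rb"))
for s,t in(((313,183),(220,205)),((443,225),(392,208)),((490,315),(447,248)),((310,252),(238,245))):
    r=[ray(D["scene"],np.array(s)/1.5),ray(D["top"],np.array(t)/1.5)];P=tri(r);print(np.round(P,3),[np.round(proj(D[c],P)*1.5) for c in D])
from scipy.spatial.transform import Rotation as R
a=.284;c,s=np.cos(a),np.sin(a)
print(np.round(R.from_quat(get_obs()["orientation"]).as_matrix(),2).tolist())
for sg in(1,-1):
    x=np.array([c,s,0])*sg;y=np.array([0,0,-1.]);q=R.from_matrix(np.c_[x,y,np.cross(x,y)]).as_quat();print(q)
    for z in(.33,.19,.15): print(solver.ik([.523,.023,z],q))
```

```text
[0.687 0.31  0.209] [array([313., 183.]), array([220., 205.])]
[0.69  0.019 0.203] [array([444., 225.]), array([391., 209.])]
[ 0.663 -0.1    0.049] [array([490., 315.]), array([447., 248.])]
[0.656 0.31  0.054] [array([311., 252.]), array([237., 246.])]
[[0.39, -0.0, -0.92], [0.92, -0.0, 0.39], [-0.0, -1.0, 0.0]]
[ 0.6999897   0.10007206 -0.10007206 -0.6999897 ]
[-3.63318543e-03 -6.98192813e-02  1.80185152e+00 -4.44089210e-16
  1.40956042e+00 -2.87633185e-01]
[-3.63318543e-03  1.38488861e-02  1.97951391e+00 -4.44089210e-16
  1.14822986e+00 -2.87633185e-01]
[-3.63318543e-03  5.23230236e-02  2.01876746e+00 -4.44089210e-16
  1.07050217e+00 -2.87633185e-01]
[-0.10007206  0.6999897  -0.6999897   0.10007206]
None
None
None
```

```bash
cat >> h.py <<'E'
LX,LY,A,ZC=.5233,.0229,.284,.2408
from scipy.spatial.transform import Rotation as R
ux=np.array([np.cos(A),np.sin(A),0]); 
QD=R.from_matrix(np.c_[ux,[0,0,-1.],np.cross(ux,[0,0,-1.])]).as_quat()
def P(lx,z,ly=0): return np.array([LX,LY,0])+ux*lx+np.array([-np.sin(A),np.cos(A),0])*ly+[0,0,z]
def st(t=""):
    o=get_obs();f=np.array(o["contact_force"]);print(t,"t%.2f"%o["time_s"],"pos",np.round(o["eef_pos"],4),"F lamp-x %.1f y %.1f z %.1f"%(f@ux,f@[-np.sin(A),np.cos(A),0],f[2]),"gap %.1fmm"%(o["finger_gap"]*88));return o
E
python3 - <<'E'
from h import *
p=get_obs()["eef_pos"]
env.movel([p[0],p[1],.32],rate=.2)
env.movep(P(-.003,.32),QD); st("above")
env.movel(P(-.003,ZC-.047),rate=.1); st("at")
d=viewer.get_image("scene");save(d,"s1");d2=viewer.get_image("top");save(d2,"t1")
a=[cv2.resize(x["image"][y:y+110,u:u+80],None,fx=5,fy=5,interpolation=cv2.INTER_CUBIC) for x,u,y in((d,225,130),(d2,220,160))]
cv2.imwrite("pics/z1.png",np.hstack(a)[:,:,::-1])
E
```

```text
above t4.48 pos [0.5205 0.0228 0.32  ] F lamp-x 0.4 y 0.3 z 0.2 gap 88.0mm
at t5.89 pos [0.5211 0.022  0.1947] F lamp-x -0.2 y 0.9 z 0.9 gap 87.9mm
```

View pics/z1.png

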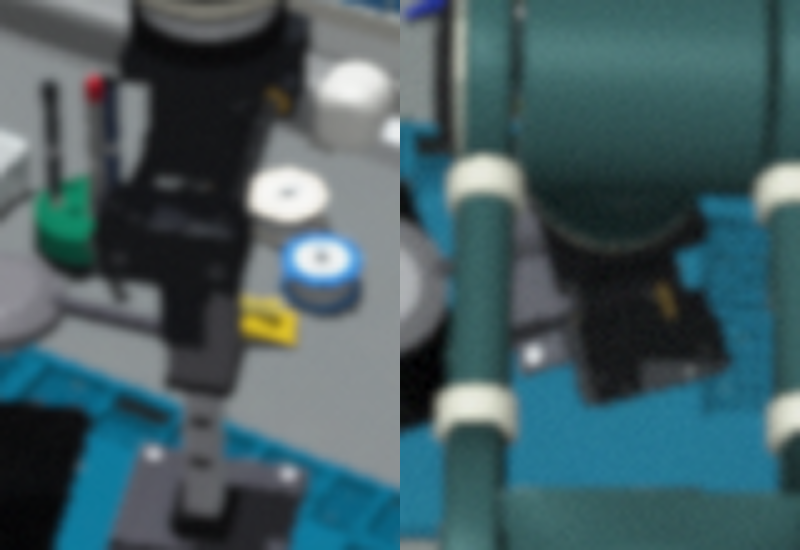

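The scene view shows the near finger in front of the button, with its tip at about (183,345) in the crop and the tube below it. I'll close in steps and watch the force.

Run:
```python
from h import *
st()
for g in(56,51,47,45,43):
    env.grip(g/88,squeeze=5); o=st(g)
    if abs(np.array(o["contact_force"])@ux)>5: break
```

```text
t5.99 pos [0.521  0.0221 0.1947] F lamp-x 0.8 y -0.2 z 0.4 gap 87.7mm
56 t6.62 pos [0.5204 0.0221 0.1938] F lamp-x 0.2 y 0.9 z 0.1 gap 55.9mm
51 t6.92 pos [0.5204 0.0221 0.1938] F lamp-x 0.2 y -0.9 z 1.0 gap 51.2mm
47 t7.19 pos [0.5204 0.0221 0.1938] F lamp-x 1.3 y -0.2 z -0.3 gap 46.9mm
45 t7.43 pos [0.5202 0.022  0.1938] F lamp-x -1.0 y -0.4 z 0.3 gap 44.8mm
43 t7.67 pos [0.52   0.0219 0.1938] F lamp-x -2.8 y -0.2 z 3.2 gap 43.1mm
```

Run:
```python
from h import *
for g,s in((41,6),(39,10),(37,12),(34,14)):
    env.grip(g/88,squeeze=s); o=st(g)
    if abs(np.array(o["contact_force"])@ux)>12 or abs(o["contact_force"][2])>12: break
```

```text
41 t7.91 pos [0.5207 0.0222 0.1938] F lamp-x 0.8 y -0.3 z 0.3 gap 41.2mm
39 t8.15 pos [0.5218 0.0225 0.1938] F lamp-x 6.2 y 0.4 z -2.7 gap 39.0mm
37 t8.38 pos [0.5224 0.0226 0.1938] F lamp-x 7.4 y -0.7 z -4.7 gap 38.4mm
34 t8.59 pos [0.5226 0.0227 0.1938] F lamp-x 9.2 y 0.1 z -5.0 gap 37.6mm
```

Run:
```python
from h import *
env.grip(34/88,squeeze=18); 
env.movel(P(-.001,ZC-.047),rate=.02); o=st("shift")
for k in range(1,6):
    env.movel(P(-.001,ZC-.047-.002*k),rate=.02); o=st(k*2)
    if abs(o["contact_force"][2])>16: break
```

```text
shift t9.06 pos [0.5227 0.0227 0.1938] F lamp-x 3.7 y -0.3 z -1.0 gap 37.0mm
2 t9.31 pos [0.5227 0.0227 0.1921] F lamp-x 2.9 y -0.5 z 0.5 gap 36.9mm
4 t9.56 pos [0.5227 0.0227 0.19  ] F lamp-x 4.0 y 0.1 z 1.2 gap 37.3mm
6 t9.81 pos [0.5227 0.0227 0.1878] F lamp-x 4.8 y 0.6 z 0.3 gap 37.0mm
8 t10.06 pos [0.5227 0.0227 0.1857] F lamp-x 6.1 y 1.0 z 1.1 gap 36.9mm
10 t10.31 pos [0.5227 0.0227 0.1836] F lamp-x 5.0 y -0.3 z 1.5 gap 36.9mm
```

Run:
```python
from h import *
d=viewer.get_image("scene")
env.grip(41/88,squeeze=5); st("41"); env.grip(56/88); st("open")
import pickle
d0=pickle.load(open("D0.pkl","rb"))["scene"]; d2=viewer.get_image("scene")
a=[cv2.resize(x["image"][130:240,235:290],None,fx=5,fy=5,interpolation=cv2.INTER_CUBIC) for x in(d0,d2)]
cv2.imwrite("pics/z2.png",np.hstack(a)[:,:,::-1])
```

```text
41 t10.62 pos [0.5215 0.0224 0.1829] F lamp-x 0.0 y -0.1 z 0.7 gap 41.0mm
open t11.03 pos [0.5223 0.0226 0.1838] F lamp-x 0.8 y 0.2 z 0.2 gap 55.7mm
```

View pics/z2.png

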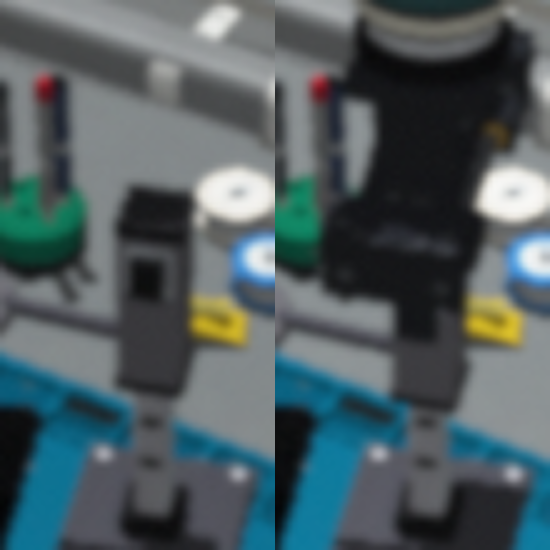

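Run:
```python
from h import *
env.movel(P(-.001,ZC+.045),rate=.12)
env.grip(0.0,squeeze=20)
env.movel(P(0,ZC+.004),rate=.1); st("over")
z=ZC+.004; prev=0; log=[]; touched=None
f0=get_obs()["contact_force"][2]
while z>ZC-.050:
    z-=.001; env.movel(P(0,z),rate=.015); o=get_obs(); f=o["contact_force"][2]-f0
    log.append((round((ZC-z)*1e3,1),round((ZC-o["eef_pos"][2])*1e3,1),round(f,1)))
    if f>9: break
st("end"); print(log)
```

```text
over t13.54 pos [0.5232 0.0229 0.2445] F lamp-x -0.4 y -0.1 z -0.4 gap 0.6mm
end t26.79 pos [0.5235 0.0229 0.1934] F lamp-x -4.4 y 2.0 z 11.6 gap 0.3mm
[(-3.0, np.float64(-3.8), np.float64(0.5)), (-2.0, np.float64(-2.1), np.float64(0.0)), (-1.0, np.float64(-0.9), np.float64(0.5)), (0.0, np.float64(0.1), np.float64(0.5)), (1.0, np.float64(1.1), np.float64(0.6)), (2.0, np.float64(2.1), np.float64(0.3)), (3.0, np.float64(3.1), np.float64(0.4)), (4.0, np.float64(4.1), np.float64(0.7)), (5.0, np.float64(5.1), np.float64(1.3)), (6.0, np.float64(6.1), np.float64(-0.1)), (7.0, np.float64(7.1), np.float64(0.5)), (8.0, np.float64(8.1), np.float64(1.5)), (9.0, np.float64(9.1), np.float64(-0.4)), (10.0, np.float64(10.1), np.float64(0.2)), (11.0, np.float64(11.1), np.float64(0.3)), (12.0, np.float64(12.0), np.float64(1.1)), (13.0, np.float64(12.3), np.float64(5.1)), (14.0, np.float64(13.1), np.float64(6.7)), (15.0, np.float64(14.1), np.float64(6.5)), (16.0, np.float64(15.1), np.float64(6.4)), (17.0, np.float64(16.1), np.float64(6.7)), (18.0, np.float64(17.1), np.float64(7.2)), (19.0, np.float64(1
[... 614 characters left out ...]
at64(7.4)), (34.0, np.float64(33.1), np.float64(7.5)), (35.0, np.float64(34.1), np.float64(6.8)), (36.0, np.float64(35.2), np.float64(6.5)), (37.0, np.float64(36.1), np.float64(6.9)), (38.0, np.float64(37.2), np.float64(6.1)), (39.0, np.float64(38.2), np.float64(7.3)), (40.0, np.float64(39.1), np.float64(6.7)), (41.0, np.float64(40.1), np.float64(7.6)), (42.0, np.float64(41.2), np.float64(7.5)), (43.0, np.float64(42.2), np.float64(5.9)), (44.0, np.float64(43.3), np.float64(5.7)), (45.0, np.float64(44.4), np.float64(5.3)), (46.0, np.float64(45.9), np.float64(2.4)), (47.0, np.float64(47.0), np.float64(3.9)), (48.0, np.float64(47.3), np.float64(6.5)), (49.0, np.float64(47.4), np.float64(12.0))]
```

The force dropped and then rose sharply over the last 2 mm, which fits a click. I'll retract and check the button.

Run:
```python
from h import *
env.movel(P(0,ZC+.06),rate=.12)
env.movel(P(-.03,.34,.25),rate=.25); st()
import pickle
D0=pickle.load(open("D0.pkl","rb"));d0=D0["scene"]; d2=viewer.get_image("scene"); pickle.dump(d2,open("D2.pkl","wb"))
a=[cv2.resize(x["image"][155:240,230:290],None,fx=6,fy=6,interpolation=cv2.INTER_CUBIC) for x in(d0,d2)]
cv2.imwrite("pics/z3.png",np.hstack(a)[:,:,::-1]); save(d2,"s3")
def v(z,p): return p
for s in(0,.03,.035,.04,.045): print(s,np.round(proj(d2,P(-.017,ZC-.11-s)),1),np.round(proj(d2,P(-.026,ZC-.028-s)),1))
print([(x["location"],x["p"]) for x in finder.search_frame("lamp_button","scene")])
```

```text
t29.02 pos [0.4245 0.2538 0.3396] F lamp-x 0.8 y 1.2 z -0.2 gap 0.3mm
0 [264.5 208. ] [263.8 186.1]
0.03 [264.5 216.3] [263.8 195.3]
0.035 [264.5 217.6] [263.8 196.7]
0.04 [264.5 219. ] [263.8 198.2]
0.045 [264.5 220.3] [263.8 199.7]
[]
```

View pics/z3.png

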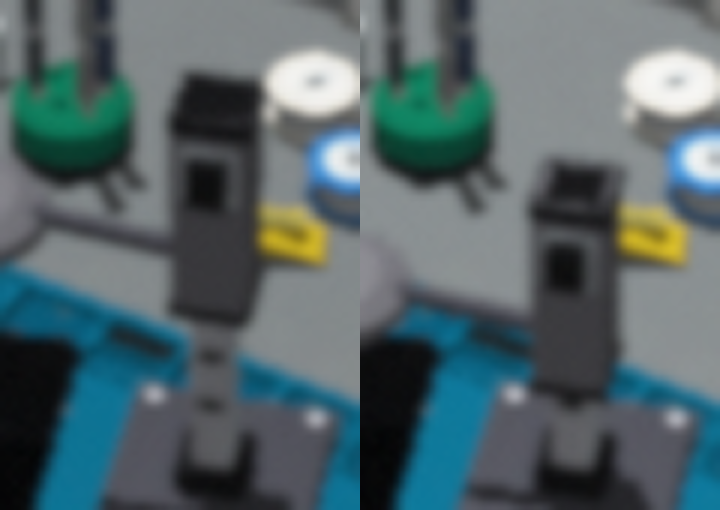

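View pics/s3.png

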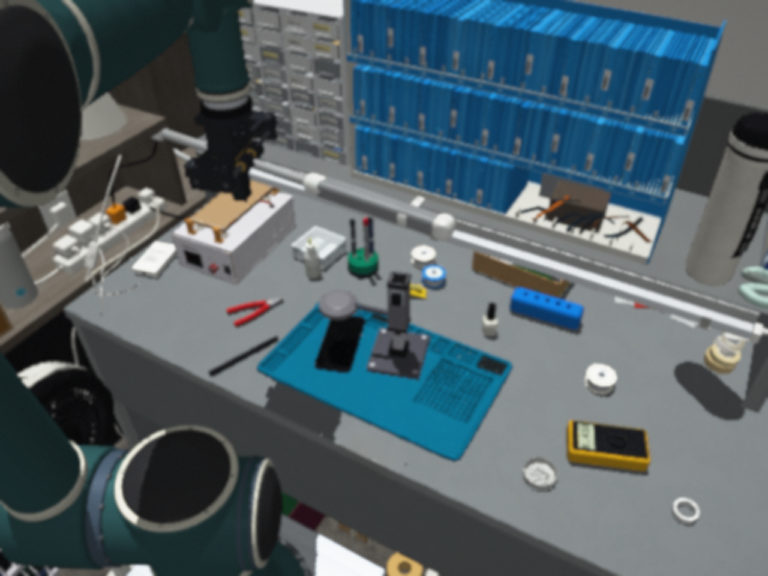

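Run:
```python
from h import *
env.close_job(); st()
```

```text
the job is handed in; nothing more can be done
the job is handed in; nothing more can be done
```

I lowered the lamp to the next hole, let go of it, moved the arm clear and handed the job in. The handover reported no verdict.

**What I did:** I gripped the button and the tube's back face, which pressed the button in about 6 mm. I slid the tube down 10 mm and opened the fingers so the button could ride on the strip. Then I pushed down on the cap with shut fingers in 1 mm steps.

**Latch check:** The push held at 6–7 N while sliding, dropped to about 2.4 N, then rose to 12 N with the tube no longer moving. That fits the pin clicking into a hole. 12 N is well under the 35 N limit, and I stopped there.

**Position check:** The slide came to about 45 mm from the finger travel, and 45–47 mm from the last picture. That is one hole and inside the 24–48 mm window, but close to its lower end.

**What I could not confirm:**
- **Button:** its position on the tube looks the same as at the start, but the camera cannot resolve its depth to a millimetre. The button finder also found nothing in the last picture, so the latched state rests on the force reading.
- **Cap height:** the cap was about 2 mm lower than I expected when I touched it, which adds that much uncertainty to the slide.
- **Other objects:** the phone, tin, bottle and cutter look unmoved in the last picture by eye; I did not measure them.

The robot's clock read 29 s at my last check, against the 42 s limit.

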